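Set the welding turntable to its index pin and lock it

ROBOT

A 6-joint arm with a two-finger parallel gripper is mounted at the origin on the work surface. World frame = base frame: x ahead of the robot, y to its left, z up, the work surface at z = 0. Lengths are in mm, angles in rad, forces in N, time in s.
With the tool pointing down it reaches from about 350 to 875 mm from the base axis. Payload 4.2 kg.
Tool frame: the origin (TCP) lies midway between the tips of the shut fingers; the grasp point (between the pads) lies 19 mm behind it; x points along the fingers, y is the direction in which the jaws open and shut, and the axes are right-handed (so a half turn about x gives the same grasp; the last joint's range is limited). The gripper opens to 85 mm and grips with 20 to 120 N. Pads are 22 mm wide; open, the fingers measure 114 mm over their backs; the gripper's body (76 mm by 85 mm) begins 54 mm behind the grasp point. The pads swing forward as they close: fully open they stand 13 mm farther back than shut.
Start: joints at [1.588, 0.385, 0.008, 0, -1.194, -0.259], TCP at [149.625, 606.804, 231.312] pointing down, gripper open.
Joint ranges: [-3.14, 3.14], [-1.21, 2.06], [-1.07, 1.41], [-3.16, 2.05], [-2.99, -0.16], [-3.1, 3.1]. Speed limits (rad/s): [2.79, 2.79, 3.14, 3.14, 3.14, 3.14].

INTERFACE

Orientations are given as a unit quaternion [x, y, z, w].
In Python, from bench import readout, imaging, arm gives the robot as it stands.
- The arm moves only by the tool arm_command, never from a script. Its argument "increments" is a list of rows, each a list of 3 entries, a list of its own where there are three numbers: the turn, a rotation vector about the world's x, y, z in degrees, then the shift along the world's x, y, z in mm, then the closure, from 0 (fully open) to 1 (shut). In form: [[[ax, ay, az], [tx, ty, tz], fingers], ...]. A call has exactly 5 rows; each row is the pose to reach, as a shift and turn from the pose measured when the call began; what a row does not reach only later rows make up. A row lasts 1/10 s, in which the tool goes at most 50 mm and 8.59 degrees, less where a joint would pass 70% of its speed; a pose out of reach is approached as far as the arm can. A call with a gripper value outside its range is refused whole. The fingers move at their own pace and stop on an object; the grip force is fixed at half the most. Time passes only in rows, so rows that repeat a pose let the fingers close, or fill a call up. It gives the time, the measured TCP pose, the force and the opening at its end, in the units of the state.
- readout.read_state(): the state, without advancing time (a new reading comes with each control period).
- imaging.get_image(name): name is "side" or "top" or "wrist"; returns (picture, depth): 400x640x3 uint8, blue, green, red; 400x640 float32, mm along the optical axis (not along the pixel's ray), 0 where there is no reading.
- imaging.camera_info(name): a dict with "vfov" (degrees; the focal length in pixels is half the picture's height over the tangent of half this angle, whatever the lens; pixels are square), "cx", "cy" (the principal point, pixels), "D" ([k1, k2, p1, p2, k3] as OpenCV has them; the pictures are not rectified), "eye" and "rotation" of the camera in the world; the wrist camera has in their place "T_tool_cam" (4x4, takes a point from camera to tool coordinates, whose origin is the TCP and whose axes are the tool frame's). Camera axes: x right, y down, z forward; pixel columns grow to the right and rows downward; lengths in mm; the calibration is good to about 2 mm. A picture is of the moment at which its call begins: read the wrist's pose just before it. camera_info takes no time and is no camera call.
- arm.job_done(): hands the job in, once; it reports no verdict.
The state is a dict: "clock": time; "joints": joint angles; "joint_vel": joint speeds; "joint_efforts": joint torques, N m; "position": TCP position; "ee_rot": TCP orientation; "contact_force": force on the tool from outside, world axes, zero at the start; "wrist_torque": the same for the moment, N m; "gripper_width": finger opening in mm.
Only numpy, scipy, OpenCV 4.12 (cv2) and the standard library are available. Lean on these libraries where they do the work, as an engineer would, in place of code of your own. Each camera call takes 0.05 s, during which the arm holds its last target. There are 200 camera calls.

TASK

Without gripping or lifting anything, gently push the turntable's lever round by its upright black handle until the pointer stands in line with the slim pointed pin on the scale (not the flat plug), and take your fingers off it. Then press the lock lever's ball down until that lever lies flat, leaving the pointer on the pin, and finish clear of everything. The steel tube must stay seated on the turntable, and the other things must stay where they are.

Things in the scene. Friction and masses are not known exactly. Their poses are not given: they have to be found in the camera images.
- ring_axis (a point): Centre of the turntable ring's top face, on its vertical axis of rotation, 41 mm above the bench. The ring is an aluminium disc of radius 85 mm on a thick steel base plate (290 x 280 mm, top 20 mm above the bench), fixed to the bench. From the disc a flat aluminium lever (16 mm wide, top 43 mm above the bench) sticks out and ends in a pointer whose tip is 142 mm from the axis
- ring (a joint): Rotation of the turntable ring with its lever, rad, counter-clockwise seen from above is positive, relative to the base plate (0: the lever points along the base's own x axis, away from the lock lever's end of the base, roughly away from the robot); stops at -1.15 and 1.15. A stiff plain bearing: it needs 2 to 3 N sideways at the handle and stays where it is left
- knob (a point): Middle of the straight part of the upright black round handle on the lever: diameter 16 mm, 115 mm from the axis, this point 68 mm above the bench; the handle stands from 43 to 93 mm above the bench. It turns with the ring. Push on its side; nothing else near its path on the base reaches higher than 60 mm (the tube at the centre reaches 116 mm)
- pointer (a point): The point 8 mm beyond the pointer's tip on the pointer's line, 150 mm from the axis, the same radius as the pins; turns with the ring. The pointer is in line with a pin when this point is over the pin's centre
- set_pin: The slim pointed brass pin (diameter 14 mm, 34 mm tall, cone-shaped top ending in a point 60 mm above the bench), fixed on the scale arc, 150 mm from the axis. The target. Origin: centre of its underside, 26 mm above the bench; its yaw means nothing
- plug: The flat round brass plug (diameter 22 mm, 8 mm tall), fixed on the other half of the scale arc, 150 mm from the axis. Not the target. Origin: centre of its underside
- scale: The fixed dark steel scale arc with white ticks around the turntable (radius 122 to 162 mm, top 26 mm above the bench). Origin: on the turntable's axis; its x axis runs to the arc's middle, half-way between pin and plug
- base: The steel base plate, 20 mm thick, fixed to the bench. Origin on the turntable's axis at bench level; x runs towards the lever side, y towards the lock lever's side. The plate spans x -125 to 165 mm and y -140 to 140 mm
- lock_pivot (a point): Pivot of the lock lever, at base x -95, y +110 mm, 47 mm above the bench, between two grey cheeks (56 mm tall, measured from the bench)
- lock_ball (a point): Centre of the black ball (diameter 20 mm) at the end of the lock lever (dark round bar, diameter 12 mm). It is 75 mm from the pivot; it starts raised, above the base-x side of the pivot, and when pressed down moves in a vertical plane along base x until it lies flat, its centre then 47 mm above the bench and 75 mm from the pivot in base +x
- lock (a joint): Angle of the lock lever, rad: 0 fully raised (50 degrees up), 0.87 at its stop, flat. Takes about 3 N at mid-length, stays where it is left
- tube_mid (a point): Centre, half-way up, of the workpiece: a loose steel tube, outer diameter 82 mm, 75 mm tall, standing upright on the ring, over a centring spigot 12 mm tall, and turning with it. Leave alone
- gauge: loose brass gauge block 30 x 30 x 28 mm, standing on the base plate's corner nearest the robot on the side away from the lock lever; leave alone. Origin: centre of its underside
- bracket: loose steel bracket: flat plate 75 x 60 x 5 mm with an upright stub, diameter 32 mm, 75 mm tall in all; on the bench to the robot's left; leave alone. Origin: centre of its underside
- square: loose grey L-shaped welding magnet, about 90 x 90 x 18 mm, on the bench to the left; leave alone. Origin: on its underside
- brush: loose hand brush lying on the bench to the right; leave alone
- tin: loose aluminium can, diameter 66 mm, 100 mm tall, on the bench to the right; leave alone. Origin: centre of its underside
- offcut: loose short steel tube offcut, diameter 64 mm, 35 mm tall, on the bench to the right, near the robot; leave alone. Origin: centre of its underside
- cup: loose white mug, diameter 76 mm, 85 mm tall, at the far left; leave alone. Origin: centre of its underside
Things that resemble listed ones, but are neither listed nor needed, are in the scene too. What is shaped like the part that bears tube_mid but brown or red is not meant.

How it is judged:
By the outcome, as a careful person would: the job done as asked, in the order asked, and still so for the second after the job is handed in, with the robot touching nothing.
It also fails if it takes over 48 s, if anything falls off the work surface, if the arm or the gripper's body presses on something with over 40 N, if the wrist force passes 120 N, or if a joint passes its speed limit or range.

## Working session

There is one attempt and no reset: what is moved stays moved. The work goes in short steps, Python scripts to look and compute and a tool call to move; the robot and the scene stay as the last step left them, time stands still between calls to the robot, and variables do not carry over. Pictures are saved under pics/ and viewed, about 8 in all and at most 12, crops included, and the job is handed in when it is done.

Besides the shell and the picture viewer there is one more tool, called after "Request:" in YAML: its name, and indented under it one key for each argument. arm_command: Moves the arm, as the interface text tells. Its arguments: {"type":"object","properties":{"increments":{"type":"array","items":{"type":"array"}}},"required":["increments"]}

```bash
mkdir -p pics; cat > h.py <<'E'
import numpy as np, cv2
from bench import readout, imaging, arm
from scipy.spatial.transform import Rotation as R
def cam(n):
    i=imaging.camera_info(n); f=200/np.tan(np.radians(i['vfov']/2))
    K=np.array([[f,0,i['cx']],[0,f,i['cy']],[0,0,1]]); D=np.array(i['D'],float)
    if n=='wrist':
        s=readout.read_state(); T=np.eye(4); T[:3,:3]=R.from_quat(s['ee_rot']).as_matrix(); T[:3,3]=s['position']
        T=T@np.array(i['T_tool_cam']); return K,D,T[:3,:3],T[:3,3]
    r=np.array(i['rotation'],float); r=r if r.shape==(3,3) else R.from_quat(r).as_matrix()
    return K,D,r,np.array(i['eye'],float)
def ray(c,uv):
    K,D,r,e=c; p=cv2.undistortPoints(np.array(uv,float).reshape(-1,1,2),K,D)[:,0]
    return np.c_[p,np.ones(len(p))]@r.T
def at_z(c,uv,z):
    d=ray(c,uv); return c[3]+d*((z-c[3][2])/d[:,2])[:,None]
def cloud(c,dep):
    v,u=np.mgrid[0:400,0:640]; d=ray(c,np.c_[u.ravel(),v.ravel()])
    P=c[3]+d*dep.reshape(-1,1); P[dep.ravel()==0]=np.nan; return P.reshape(400,640,3)
def proj(c,P):
    K,D,r,e=c; return cv2.projectPoints((np.array(P,float).reshape(-1,3)-e)@r,np.zeros(3),np.zeros(3),K,D)[0][:,0]
E
python3 - <<'E'
from h import *
for n in ('top','side'):
    c=cam(n); im,d=imaging.get_image(n); cv2.imwrite(f'pics/{n}0.png',im); np.savez(f'{n}0.npz',im=im,d=d)
    print(n,c[3],c[2].round(2).tolist(),c[0][0,0],c[1])
print(readout.read_state())
E
```

```text
top [ 436.70313036    4.74093887 1325.18375241] [[0.02, -1.0, 0.05], [-1.0, -0.02, 0.0], [-0.0, -0.05, -1.0]] 390.148974544564 [0.01657026 0.         0.         0.         0.        ]
side [-139.96727088 -620.91453287  740.2580102 ] [[0.71, -0.39, 0.59], [-0.7, -0.41, 0.58], [0.01, -0.83, -0.56]] 402.7292436445321 [-0.00579825  0.          0.          0.          0.        ]
{'clock': 0.1, 'joints': array([ 1.58762284e+00,  3.85509896e-01,  6.71283510e-03, -4.55663602e-04,
       -1.19401134e+00, -2.58636580e-01]), 'joint_vel': array([-0.00067056, -0.00193237,  0.00388949,  0.00087039, -0.00033634,
       -0.00036661]), 'joint_efforts': array([-1.08072581e-03, -3.93324244e+01,  1.88927740e+01,  4.19795170e+00,
       -2.60244953e-03,  4.50833952e-06]), 'position': array([149.49367684, 606.29420474, 230.29023006]), 'ee_rot': array([-0.70188663,  0.08606878,  0.70198793,  0.08461838]), 'contact_force': array([-0.30411137, -0.1900069 , -0.61901646]), 'wrist_torque': array([-0.02491296,  0.04532674,  0.00548417]), 'gripper_width': 85.44183944764731}
```

View pics/top0.png

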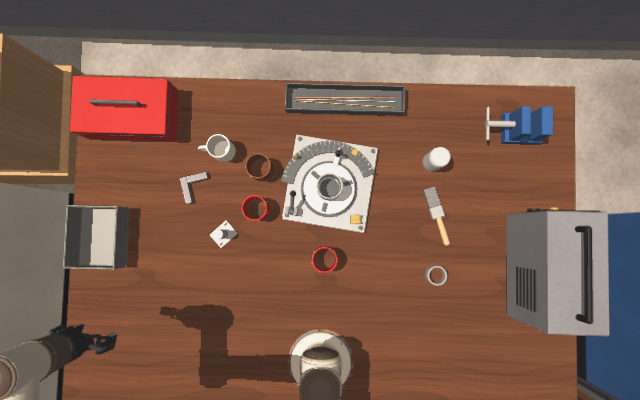

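View pics/side0.png

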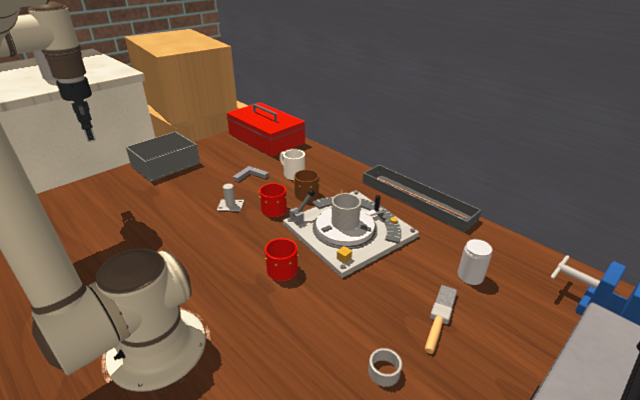

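The top view shows the turntable at about (330,187), with the black handle near (338,153), the lock ball near (292,195) and a brass thing near (355,152). I'll enlarge both views to find the pin and the plug.

```bash
python3 - <<'E'
from h import *
a=np.load('top0.npz')['im'][130:238,275:387]; b=np.load('side0.npz')['im'][180:280,275:425]
a=cv2.resize(a,None,fx=5,fy=5,interpolation=cv2.INTER_CUBIC); cv2.imwrite('pics/topc.png',a)
b=cv2.resize(b,None,fx=5,fy=5,interpolation=cv2.INTER_CUBIC); cv2.imwrite('pics/sidec.png',b)
E
```

```text
(no output)
```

View pics/topc.png

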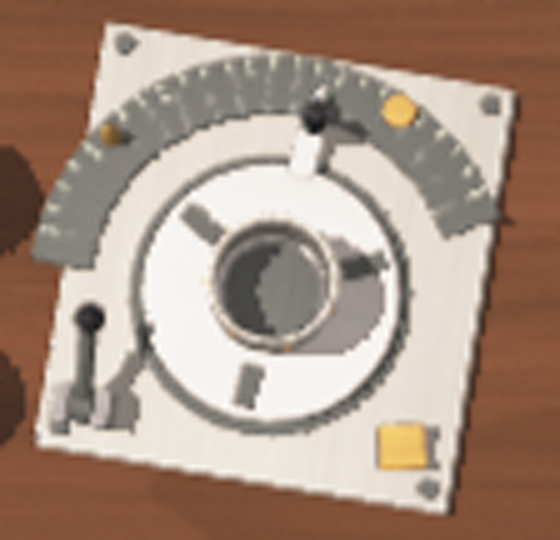

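View pics/sidec.png

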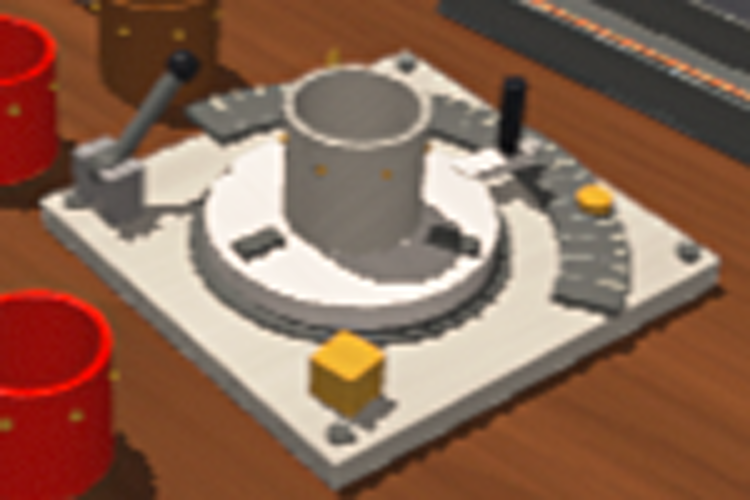

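Candidates on the scale, in the top crop: the flat bright disc at (400,110) and the small brass thing at (110,133). In the side crop the disc at (593,200) is the flat plug. The thin pointed tip at (333,55), just above the tube's rim, belongs to the left one, so the target pin is the left one (counter-clockwise). The lock ball is at (90,318).

```bash
python3 - <<'E'
from h import *
f=lambda L:(np.array(L,float)+.5)/5-.5+[275,130]
c=cam('top'); C=at_z(c,f([(107,23),(516,92),(447,514),(36,445)]),20)[:,:2]
B=np.array([(165,140),(165,-140),(-125,-140),(-125,140)],float)
Bc=B-B.mean(0);Cc=C-C.mean(0); H=Bc.T@Cc; th=np.arctan2(H[0,1]-H[1,0],H[0,0]+H[1,1])
Rm=np.array([[np.cos(th),-np.sin(th)],[np.sin(th),np.cos(th)]]); o=C.mean(0)-Rm@B.mean(0)
print('axis',o,'yaw',th,'res',(C-(B@Rm.T+o)).round(1).tolist())
def base(p): return (p[:2]-o)@Rm
def rep(n,uv,z):
    p=at_z(c,f([uv]),z)[0]; b=base(p); print(n,p.round(1),'base',b.round(1),'r',np.hypot(*b).round(1),'ang',np.arctan2(b[1],b[0]).round(3))
rep('handle top',(318,116),93); rep('pin45',(110,133),45); rep('pin50',(110,133),50); rep('plug',(400,110),34); rep('ball',(90,318),104)
rep('tube',(274,285),116)
# side: tip, handle top
cs=cam('side'); g=lambda L:(np.array(L,float)+.5)/5-.5+[275,180]
for n,uv,z in (('sidetip',(333,51),60),('side handletop',(514,80),93),('side plug',(594,198),34)):
    p=at_z(cs,g([uv]),z)[0]; b=base(p); print(n,p.round(1),b.round(1),np.hypot(*b).round(1),np.arctan2(b[1],b[0]).round(3))
s=np.load('top0.npz'); P=cloud(c,s['d']); 
m=(P[...,2]>85)&(np.hypot(P[...,0]-o[0],P[...,1]-o[1])<135)&(np.hypot(P[...,0]-o[0],P[...,1]-o[1])>80); print(P[m].round(1).tolist()[:20])
E
```

```text
axis [577.09925077 -15.94539158] yaw -0.14154453290064206 res [[-0.2, 0.3], [-1.0, 0.3], [0.7, 0.4], [0.5, -1.0]]
handle top [685.4 -41.6  93. ] base [110.9 -10.1] r 111.3 ang -0.091
pin45 [680.4  93.8  45. ] base [ 86.8 123.3] r 150.8 ang 0.957
pin50 [679.5  93.5  50. ] base [ 85.9 122.8] r 149.9 ang 0.96
plug [702.7 -98.4  34. ] base [136.  -63.9] r 150.3 ang -0.44
ball [551.8  99.1 104. ] base [-41.2 110.3] r 117.8 ang 1.928
tube [574.1 -15.8 116. ] base [-3.  -0.2] r 3.0 ang -3.064
sidetip [675.1  92.7  60. ] [ 81.7 121.4] 146.3 0.979
side handletop [689.5 -37.7  93. ] [114.4  -5.7] 114.5 -0.05
side plug [698.3 -98.   34. ] [131.5 -64.1] 146.4 -0.454
[[699.2, -37.8, 85.4], [698.2, -40.8, 90.5], [694.3, -34.4, 93.0], [694.9, -37.7, 90.3], [695.0, -40.9, 90.3], [694.1, -43.9, 94.8], [691.0, -34.5, 93.0], [691.6, -37.7, 90.6], [691.5, -40.9, 91.4], [691.1, -44.0, 94.0], [691.6, -47.2, 92.0], [688.2, -34.6, 91.2], [688.2, -37.8, 91.7], [688.3, -44.1, 91.7], [688.7, -47.4, 90.5], [684.9, -34.7, 91.4], [684.4, -37.7, 94.7], [684.5, -40.9, 94.3], [685.2, -44.2, 91.5], [561.6, 104.2, 106.2]]
```

Ring is at about −0.07 and the pin at +0.96 rad (base yaw −0.142). The tool's y axis already lies along the push tangent, so I'll shut the fingers and travel high to a spot behind the handle.

Request:
arm_command:
  increments:
    - [[0,0,0],[530,-692,20],1]
    - [[0,0,0],[530,-692,20],1]
    - [[0,0,0],[530,-692,20],1]
    - [[0,0,0],[530,-692,20],1]
    - [[0,0,0],[530,-692,20],1]

```text
clock: 0.6
position: [302.2, 406.3, 236.5]
ee_rot: [-0.702, 0.086, 0.702, 0.084]
contact_force: [1.0, 0.6, -0.8]
gripper_width: 12.1
```

Request:
arm_command:
  increments:
    - [[0,0,0],[378,-492,0],1]
    - [[0,0,0],[378,-492,0],1]
    - [[0,0,0],[378,-492,0],1]
    - [[0,0,0],[378,-492,0],1]
    - [[0,0,0],[378,-492,0],1]

```text
clock: 1.1
position: [454.2, 208.0, 236.6]
ee_rot: [-0.702, 0.086, 0.702, 0.084]
contact_force: [1.0, 0.0, -0.2]
gripper_width: 0.0
```

Request:
arm_command:
  increments:
    - [[0,0,0],[230,-300,0],1]
    - [[0,0,0],[230,-300,0],1]
    - [[0,0,0],[230,-300,0],1]
    - [[0,0,0],[230,-300,0],1]
    - [[0,0,0],[230,-300,0],1]

```text
clock: 1.6
position: [606.1, 9.3, 236.2]
ee_rot: [-0.701, 0.086, 0.702, 0.084]
contact_force: [0.3, 1.5, 0.8]
gripper_width: 0.0
```

Request:
arm_command:
  increments:
    - [[0,0,0],[40,-45,0],1]
    - [[0,0,0],[70,-88,0],1]
    - [[0,0,0],[74,-95,0],1]
    - [[0,0,0],[74,-95,0],1]
    - [[0,0,0],[74,-95,0],1]

```text
clock: 2.1
position: [679.7, -86.1, 235.0]
ee_rot: [-0.701, 0.086, 0.703, 0.085]
contact_force: [-0.3, -0.0, 0.2]
gripper_width: -0.1
```

```bash
python3 - <<'E'
from h import *
s=readout.read_state(); c=cam('wrist'); im,d=imaging.get_image('wrist'); cv2.imwrite('pics/w1.png',im); np.savez('w1.npz',im=im,d=d,r=c[2],e=c[3])
print(s['position'],s['joints'].round(2)); print(c[3],c[2].round(2).tolist())
E
```

```text
[679.72068491 -86.06658771 234.97025283] [ 0.11  0.49  0.18  0.   -1.27  1.22]
[ 755.01637711 -103.45715042  377.47112003] [[-0.24, -0.93, -0.29], [-0.97, 0.23, 0.07], [0.0, 0.3, -0.95]]
```

View pics/w1.png

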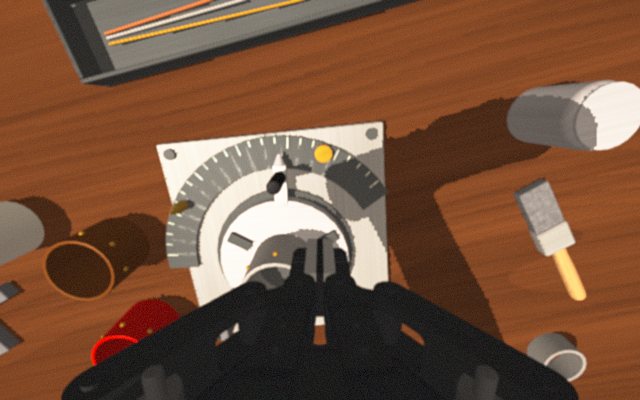

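The wrist view shows the pin at (180,207), the plug at (323,154), the handle from top (272,190) to foot (282,172), and the pointer tip near (279,153).

```bash
python3 - <<'E'
from h import *
z=np.load('w1.npz'); K,D,_,_=cam('wrist'); c=(K,D,z['r'],z['e']); o=np.array([577.1,-15.9]);th=-.1415
Rm=np.array([[np.cos(th),-np.sin(th)],[np.sin(th),np.cos(th)]])
hsv=cv2.cvtColor(z['im'],cv2.COLOR_BGR2HSV)
m=((hsv[...,0]>17)&(hsv[...,0]<32)&(hsv[...,1]>130)).astype(np.uint8)
n,l,st,ce=cv2.connectedComponentsWithStats(m)
for i in range(1,n):
    if st[i,4]>25 and 150<ce[i][0]<350 and 120<ce[i][1]<240:
        for zz in (34,43,50,60):
            p=at_z(c,[ce[i]],zz)[0]; b=(p[:2]-o)@Rm; print(ce[i].round(1),st[i].tolist(),zz,p.round(1),np.hypot(*b).round(1),np.arctan2(b[1],b[0]).round(3))
for nm,uv,zz in (('tip',(279,153),43),('htop',(272,190),93),('corner TL',(157,146),20),('corner TR',(384,122),20)):
    p=at_z(c,[uv],zz)[0]; b=(p[:2]-o)@Rm; print(nm,p.round(1),b.round(1),np.hypot(*b).round(1),np.arctan2(b[1],b[0]).round(3))
cr=cv2.resize(z['im'][130:230,150:350],None,fx=4,fy=4,interpolation=cv2.INTER_CUBIC); cv2.imwrite('pics/w1c.png',cr)
E
```

```text
[323.2 153.3] [315, 145, 18, 18, 241] 34 [704.1 -96.7  34. ] 150.5 -0.425
[323.2 153.3] [315, 145, 18, 18, 241] 43 [705.4 -96.9  43. ] 151.7 -0.421
[323.2 153.3] [315, 145, 18, 18, 241] 50 [706.4 -97.   50. ] 152.7 -0.419
[323.2 153.3] [315, 145, 18, 18, 241] 60 [707.9 -97.2  60. ] 154.0 -0.415
[178.7 207. ] [170, 201, 18, 13, 116] 34 [681.8  97.   34. ] 154.0 0.965
[178.7 207. ] [170, 201, 18, 13, 116] 43 [683.7  91.8  43. ] 151.6 0.932
[178.7 207. ] [170, 201, 18, 13, 116] 50 [685.2  87.7  50. ] 149.7 0.906
[178.7 207. ] [170, 201, 18, 13, 116] 60 [687.4  81.9  60. ] 147.4 0.867
tip [718.1 -46.8  43. ] [143.9 -10.7] 144.3 -0.074
htop [688.7 -37.5  93. ] [113.5  -5.6] 113.7 -0.05
corner TL [759.6 100.3  20. ] [164.3 140.8] 216.4 0.709
corner TR [ 720.9 -176.6   20. ] [ 165.  -138.8] 215.6 -0.699
```

View pics/w1c.png

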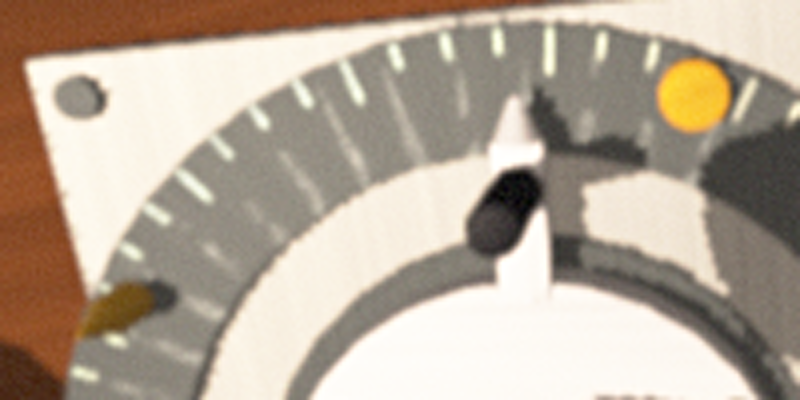

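Request:
arm_command:
  increments:
    - [[0,0,0],[0,0,-40],1]
    - [[0,0,0],[0,0,-80],1]
    - [[0,0,0],[0,0,-120],1]
    - [[0,0,0],[0,0,-160],1]
    - [[0,0,0],[0,0,-167],1]

```text
clock: 2.65
position: [675.3, -83.9, 63.5]
ee_rot: [-0.697, 0.086, 0.707, 0.084]
contact_force: [-0.7, -0.4, -0.7]
gripper_width: 0.1
```

```bash
cat >> h.py <<'E'
o=np.array([577.1,-15.9]);th=-.1415
Rm=np.array([[np.cos(th),-np.sin(th)],[np.sin(th),np.cos(th)]])
def rep(c,nm,uv,zz):
    p=at_z(c,[uv],zz)[0]; b=(p[:2]-o)@Rm; print(nm,p.round(1),b.round(1),np.hypot(*b).round(1),np.arctan2(b[1],b[0]).round(3))
def push(a,off=22.5):
    f=np.radians(a)+th; return o+115*np.array([np.cos(f),np.sin(f)])-off*np.array([-np.sin(f),np.cos(f)])
E
python3 - <<'E'
from h import *
z=np.load('w1.npz'); K,D,_,_=cam('wrist'); c=(K,D,z['r'],z['e'])
rep(c,'base',(185.5,204.3),26); rep(c,'tip',(170.5,212.5),60)
y=R.from_quat(readout.read_state()['ee_rot']).as_matrix()[:,1]; print('tool y deg',np.degrees(np.arctan2(y[1],y[0])))
for a in range(-16,60,4): print(a,push(a).round(1))
E
```

```text
base [681.5  91.9  26. ] [ 88.1 121.4] 150.0 0.943
tip [683.3  93.8  60. ] [ 89.6 123.5] 152.6 0.943
tool y deg -103.7676574713973
-16 [672.9 -83.4]
-12 [677.4 -76.6]
-8 [681.3 -69.4]
-4 [684.8 -62. ]
0 [687.8 -54.4]
4 [690.2 -46.6]
8 [692.1 -38.6]
12 [693.4 -30.5]
16 [694.1 -22.4]
20 [694.3 -14.2]
24 [693.9  -6. ]
28 [692.9   2.1]
32 [691.4  10.1]
36 [689.3  18. ]
40 [686.6  25.8]
44 [683.5  33.3]
48 [679.8  40.6]
52 [675.6  47.6]
56 [670.9  54.3]
```

Request:
arm_command:
  increments:
    - [[0,0,0],[2,7,3.5],1]
    - [[0,0,0],[5,13,3.5],1]
    - [[0,0,0],[8,18,3.5],1]
    - [[0,0,2],[9.5,22,3.5],1]
    - [[0,0,4],[11,26,3.5],1]

```text
clock: 3.15
position: [687.5, -57.7, 68.8]
ee_rot: [-0.701, 0.06, 0.708, 0.057]
contact_force: [1.1, -1.7, 1.6]
gripper_width: 0.0
```

Request:
arm_command:
  increments:
    - [[0,0,3],[1.5,7,-1.5],1]
    - [[0,0,6],[3,13,-1.5],1]
    - [[0,0,9],[4.5,19,-1.5],1]
    - [[0,0,12],[5.5,25,-1.5],1]
    - [[0,0,15],[6.5,31,-1.5],1]

```text
clock: 3.65
position: [695.1, -27.0, 68.6]
ee_rot: [-0.704, -0.033, 0.709, -0.037]
contact_force: [0.4, -1.9, 0.9]
gripper_width: 0.2
```

Request:
arm_command:
  increments:
    - [[0,0,3],[-0.5,7,-1.5],1]
    - [[0,0,6],[-1,14,-1.5],1]
    - [[0,0,9],[-1.5,20,-1.5],1]
    - [[0,0,12],[-2,27,-1.5],1]
    - [[0,0,15],[-3,33,-1.5],1]

```text
clock: 4.15
position: [693.4, 6.0, 68.2]
ee_rot: [-0.694, -0.125, 0.696, -0.131]
contact_force: [1.4, -1.8, -0.1]
gripper_width: 0.0
```

```bash
cat >> h.py <<'E'
def ring(tag):
    s=readout.read_state(); y=R.from_quat(s['ee_rot']).as_matrix()[:,1]; print(s['clock'],s['position'].round(1),'tool a',np.degrees(np.arctan2(y[1],y[0]))+98.1,s['contact_force'].round(1))
    c=cam('top'); im,d=imaging.get_image('top'); P=cloud(c,d); b=(P[...,:2]-o)@Rm
    np.savez(tag+'.npz',im=im,d=d); return c,im,P,b
E
python3 - <<'E'
from h import *
c,im,P,b=ring('t1'); cv2.imwrite('pics/t1.png',cv2.resize(im[130:238,275:387],None,fx=5,fy=5,interpolation=cv2.INTER_CUBIC))
E
```

```text
4.15 [693.4   6.   68.2] tool a 28.947671511893205 [ 1.4 -1.8 -0.1]
```

View pics/t1.png

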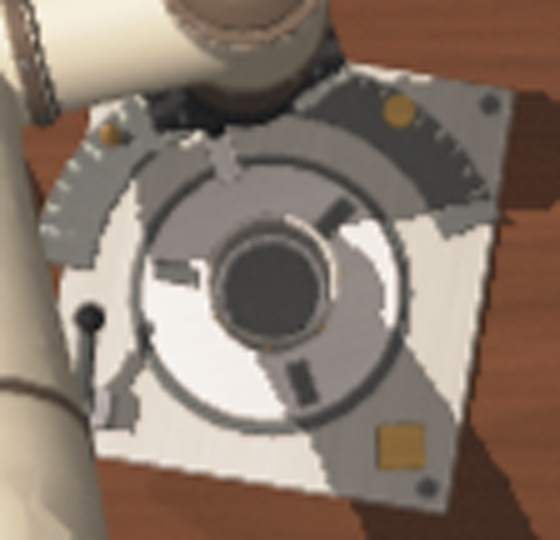

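The lever is following: it lies at about 28° near crop (222,155), and the tube is still centred. I'll continue.

Request:
arm_command:
  increments:
    - [[0,0,4],[-1.5,7,-1],1]
    - [[0,0,7],[-3.5,13,-1],1]
    - [[0,0,10],[-5.5,19,-1],1]
    - [[0,0,13],[-8,24.5,-1],1]
    - [[0,0,16],[-10.5,30,-1],1]

```text
clock: 4.7
position: [683.5, 36.9, 68.0]
ee_rot: [0.67, 0.222, -0.67, 0.228]
contact_force: [1.1, -1.9, -0.2]
gripper_width: -0.1
```

Request:
arm_command:
  increments:
    - [[0,0,2],[-2,3,-1],1]
    - [[0,0,4],[-4,6,-1],1]
    - [[0,0,6],[-6,8.5,-1],1]
    - [[0,0,6],[-7,10,-1],1]
    - [[0,0,6],[-7,10,-1],1]

```text
clock: 5.2
position: [676.8, 47.2, 67.4]
ee_rot: [0.658, 0.257, -0.657, 0.263]
contact_force: [1.7, -1.1, 0.6]
gripper_width: -0.2
```

```bash
python3 - <<'E'
from h import *
s=readout.read_state(); c=cam('wrist'); im,d=imaging.get_image('wrist'); np.savez('w2.npz',im=im,d=d,r=c[2],e=c[3])
print(s['position'],s['contact_force'],s['joints'].round(2))
for a in (48,50,52,54): print(a,push(a))
P=[np.r_[o+Rm@(150*np.array([np.cos(a),np.sin(a)])),z] for a,z in ((.95,60),(.95,26),(.9,43))]; print(proj(c,P))
cv2.imwrite('pics/w2.png',im)
E
```

```text
[676.80339191  47.19888375  67.41787223] [ 1.68467256 -1.07593065  0.55710128] [ 0.31  0.61 -0.05  0.01 -0.91  2.  ]
48 [679.76385971  40.59231727]
50 [677.72976622  44.14082071]
52 [675.57307086  47.61617365]
54 [673.29640123  51.01414193]
[[263.32352356 192.76986401]
 [272.56826483 178.3679689 ]
 [280.82356021 184.49058869]]
```

View pics/w2.png

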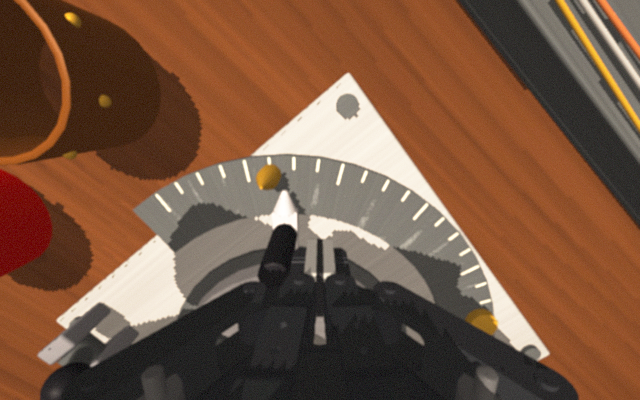

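The wrist view shows the pin at (268,177), with its point near (263,187) and its foot near (271,173). The pointer tip is at (285,192), the handle at (278,252) with the shut fingers on its right, and the plug is far off at (483,322).

```bash
python3 - <<'E'
from h import *
z=np.load('w2.npz'); K,D,_,_=cam('wrist'); c=(K,D,z['r'],z['e'])
rep(c,'pointer',(285,191.5),42); rep(c,'pin base',(271,174.5),28); rep(c,'pin tip',(263,188),60)
cr=cv2.resize(z['im'][150:270,230:340],None,fx=5,fy=5,interpolation=cv2.INTER_CUBIC); cv2.imwrite('pics/w2c.png',cr)
E
```

```text
pointer [684.1  82.4  42. ] [ 92.1 112.4] 145.3 0.885
pin base [682.5  95.1  28. ] [ 88.7 124.7] 153.1 0.953
pin tip [682.6  94.4  60. ] [ 88.9 124.1] 152.7 0.949
```

View pics/w2c.png

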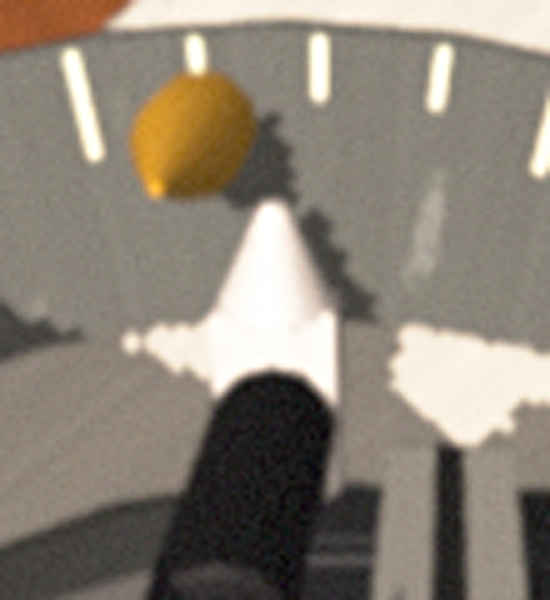

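Request:
arm_command:
  increments:
    - [[0,0,1],[-1.1,1.7,0],1]
    - [[0,0,2],[-2.2,3.4,0],1]
    - [[0,0,2.8],[-3.2,4.8,0],1]
    - [[0,0,2.8],[-3.2,4.8,0],1]
    - [[0,0,2.8],[-3.2,4.8,0],1]

```text
clock: 5.75
position: [673.1, 52.0, 67.1]
ee_rot: [0.651, 0.273, -0.651, 0.278]
contact_force: [1.7, -0.4, 1.1]
gripper_width: -0.2
```

```bash
python3 - <<'E'
from h import *
s=readout.read_state(); c=cam('wrist'); im,d=imaging.get_image('wrist'); np.savez('w3.npz',im=im,d=d,r=c[2],e=c[3])
print(s['position'],s['contact_force'],s['joints'].round(2))
cv2.imwrite('pics/w3c.png',cv2.resize(im[150:270,230:340],None,fx=5,fy=5,interpolation=cv2.INTER_CUBIC))
E
```

```text
[673.05604093  51.96456829  67.06524275] [ 1.73687119 -0.39128635  1.12208255] [ 0.32  0.61 -0.06  0.01 -0.9   2.05]
```

View pics/w3c.png

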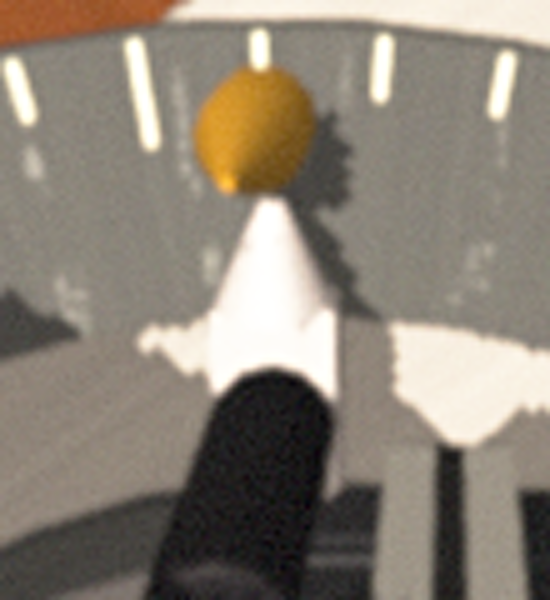

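```bash
cat > al.py <<'E'
from h import *
from scipy.optimize import least_squares
def align(tag,pt):
    z=np.load(tag); K,D,_,_=cam('wrist'); c=(K,D,z['r'],z['e']); im=z['im']
    g=lambda L:(np.array(L,float)+.5)/5-.5+[230,150]
    hsv=cv2.cvtColor(im,cv2.COLOR_BGR2HSV); m=((hsv[...,0]>12)&(hsv[...,0]<32)&(hsv[...,1]>140)&(hsv[...,2]>70)).astype(np.uint8)
    m[:158]=0;m[192:]=0;m[:,:240]=0;m[:,310:]=0
    n,l,st,ce=cv2.connectedComponentsWithStats(m); i=1+st[1:,4].argmax(); M=cv2.moments((l==i).astype(np.uint8))
    t=np.linspace(0,2*np.pi,40)
    def hull(p,zc):
        P=[np.r_[p[0]+7*np.cos(a),p[1]+7*np.sin(a),q] for a in t for q in (26,zc)]+[np.r_[p,60]]
        h=cv2.convexHull(proj(c,P).astype(np.float32)); m=cv2.moments(h); return np.array([m['m10'],m['m01']])/m['m00'],m['m00']
    for zc in (44,48):
        f=least_squares(lambda p:hull(p,zc)[0]-ce[i],[682,93]); p=f.x; b=(p-o)@Rm
        print('pin',zc,p.round(1),'r',np.hypot(*b).round(1),'ang',np.arctan2(b[1],b[0]).round(4),'area',st[i,4],hull(p,zc)[1])
    print('tip proj',((proj(c,[np.r_[p,60],np.r_[p,26]])-[230,150]+.5)*5-.5).round(0).tolist())
    Q=at_z(c,g(pt),42)[:,:2]; d=Q[0]-Q[1]
    for q in Q: b=(q-o)@Rm; print('pointer pt r',np.hypot(*b).round(1),'ang',np.arctan2(b[1],b[0]).round(4))
    print('line ang',np.arctan2(*(d@Rm)[::-1]))
    tip=Q[0]; ang=np.arctan2(*(tip-o)[::-1]); u=np.array([np.cos(ang),np.sin(ang)])
    print('pin left of pointer line (mm)',u[0]*(p-tip)[1]-u[1]*(p-tip)[0],'along',(p-tip)@u)
E
python3 - <<'E'
from al import *
align('w2.npz',[(272,203),(275,312)]); align('w3.npz',[(271,198),(273,312)])
E
```

```text
pin 44 [682.6  95.8] r 153.6 ang 0.9554 area 461 569.5327301964862
pin 48 [683.3  95.8] r 154.2 ang 0.9522 area 461 625.946538771037
tip proj [[161.0, 179.0], [209.0, 113.0]]
pointer pt r 146.1 ang 0.8888
pointer pt r 132.0 ang 0.8894
line ang 0.8829820705880715
pin left of pointer line (mm) 9.76364642094481 along 7.721181959764717
pin 44 [682.  93.] r 151.2 ang 0.9456 area 449 554.0815077950247
pin 48 [683.2  96. ] r 154.2 ang 0.9534 area 449 608.6513648740947
tip proj [[231.0, 173.0], [267.0, 108.0]]
pointer pt r 146.4 ang 0.9404
pointer pt r 131.7 ang 0.9425
line ang 0.9218024296401244
pin left of pointer line (mm) 2.0034267914767176 along 7.776365526880198
```

The pin is about 2 mm (0.7°) further on, so one small nudge.

Request:
arm_command:
  increments:
    - [[0,0,0.4],[-0.4,0.6,0],1]
    - [[0,0,0.7],[-0.8,1.2,0],1]
    - [[0,0,0.7],[-0.8,1.2,0],1]
    - [[0,0,0.7],[-0.8,1.2,0],1]
    - [[0,0,0.7],[-0.8,1.2,0],1]

```text
clock: 6.3
position: [672.2, 53.1, 67.0]
ee_rot: [0.65, 0.277, -0.649, 0.282]
contact_force: [1.5, -1.0, 1.4]
gripper_width: -0.1
```

```bash
python3 - <<'E'
from al import *
s=readout.read_state(); c=cam('wrist'); im,d=imaging.get_image('wrist'); np.savez('w4.npz',im=im,d=d,r=c[2],e=c[3])
print(s['position'],s['contact_force'])
# pointer tip: white pixels per row near the tip, crop coordinates
def mid(im,rows):
    g=im.astype(int); out=[]
    for r in rows:
        x=np.arange(262,306); w=(g[r,262:306].min(1)>165); 
        if w.any(): xs=x[w]; out.append((r,xs.min(),xs.max()))
    return out
for t in ('w3.npz','w4.npz'): print(mid(np.load(t)['im'],range(186,216,2)))
E
```

```text
[672.19557772  53.13321176  67.00255406] [ 1.5217422  -1.04502703  1.371439  ]
[(190, np.int64(282), np.int64(285)), (192, np.int64(281), np.int64(286)), (194, np.int64(280), np.int64(287)), (196, np.int64(279), np.int64(288)), (198, np.int64(278), np.int64(289)), (200, np.int64(277), np.int64(290)), (202, np.int64(271), np.int64(290)), (204, np.int64(275), np.int64(291)), (206, np.int64(275), np.int64(292)), (208, np.int64(274), np.int64(293)), (210, np.int64(273), np.int64(293)), (212, np.int64(271), np.int64(296)), (214, np.int64(269), np.int64(296))]
[(190, np.int64(282), np.int64(286)), (192, np.int64(272), np.int64(287)), (194, np.int64(280), np.int64(287)), (196, np.int64(279), np.int64(288)), (198, np.int64(278), np.int64(289)), (200, np.int64(273), np.int64(290)), (202, np.int64(272), np.int64(290)), (204, np.int64(273), np.int64(291)), (206, np.int64(274), np.int64(292)), (208, np.int64(274), np.int64(293)), (210, np.int64(273), np.int64(293)), (212, np.int64(271), np.int64(296)), (214, np.int64(267), np.int64(296))]
```

```bash
python3 - <<'E'
from al import *
align('w4.npz',[(271,198),(272,312)])
E
```

```text
pin 44 [682.5  95.9] r 153.7 ang 0.956 area 448 553.2488939280156
pin 48 [683.2  96.1] r 154.3 ang 0.9539 area 448 605.1075223258231
tip proj [[248.0, 173.0], [281.0, 107.0]]
pointer pt r 146.4 ang 0.9526
pointer pt r 131.7 ang 0.9557
line ang 0.9254631394166073
pin left of pointer line (mm) 0.1892527760433813 along 7.817496191883151
```

Request:
arm_command:
  increments:
    - [[0,0,0],[4,-5,0],1]
    - [[0,0,0],[12,-15,0],1]
    - [[0,0,0],[22,-25,10],1]
    - [[0,0,0],[26,-30,50],1]
    - [[0,0,0],[26,-30,90],1]

```text
clock: 6.85
position: [698.0, 21.2, 156.1]
ee_rot: [-0.648, -0.276, 0.651, -0.281]
contact_force: [0.6, 0.8, 1.2]
gripper_width: 0.3
```

```bash
python3 - <<'E'
from h import *
p=np.array(readout.read_state()['position'])
for a in (55,50,40,30,20,10,0,-3):
    r=np.radians(a); w=np.r_[o+Rm@[-95+75*np.cos(r),110],57+75*np.sin(r)]; print(a,w.round(1))
z=np.load('t1.npz'); P=cloud(cam('top'),z['d']); b=(P[...,:2]-o)@Rm
m=(P[...,2]>95)&(abs(b[...,0]+45)<16)&(abs(b[...,1]-110)<16); print('ball top pts',P[m].mean(0),P[m].max(0),m.sum(),b[m].mean(0))
E
```

```text
55 [541.2 100.3 118.4]
50 [546.3  99.6 114.5]
40 [555.4  98.3 105.2]
30 [562.9  97.2  94.5]
20 [568.3  96.5  82.7]
10 [571.7  96.   70. ]
0 [572.8  95.8  57. ]
-3 [572.7  95.8  53.1]
ball top pts [547.68387425 102.77593449 416.85761252] [565.30421036 116.65543891 508.5510138 ] 190 [-45.85879132 113.34133024]
```

Request:
arm_command:
  increments:
    - [[0,0,0],[-10,5,40],1]
    - [[0,0,0],[-50,25,55],1]
    - [[0,0,0],[-95,50,55],1]
    - [[0,0,0],[-135,72,45],1]
    - [[0,0,0],[-149,79,20],1]

```text
clock: 7.35
position: [547.6, 101.3, 178.6]
ee_rot: [0.65, 0.277, -0.649, 0.282]
contact_force: [1.0, 0.2, -0.8]
gripper_width: 0.0
```

Request:
arm_command:
  increments:
    - [[0,0,0],[0,0,-10],1]
    - [[0,0,0],[0,0,-20],1]
    - [[0,0,0],[0,0,-30],1]
    - [[0,0,0],[0,0,-38],1]
    - [[0,0,0],[0,0,-42],1]

```text
clock: 7.85
position: [547.9, 100.6, 135.3]
ee_rot: [-0.649, -0.277, 0.65, -0.281]
contact_force: [-0.2, -0.3, 0.3]
gripper_width: -0.0
```

Next, down onto the ball and along its arc.

Request:
arm_command:
  increments:
    - [[0,0,0],[0,0,-8],1]
    - [[0,0,0],[1,0,-15],1]
    - [[0,0,0],[3,-1,-20],1]
    - [[0,0,0],[6,-2,-25],1]
    - [[0,0,0],[8,-2,-30],1]

```text
clock: 8.35
position: [557.6, 98.6, 106.0]
ee_rot: [0.65, 0.277, -0.649, 0.282]
contact_force: [3.0, -2.7, 4.3]
gripper_width: -0.3
```

Request:
arm_command:
  increments:
    - [[0,0,0],[3,0,-6],1]
    - [[0,0,0],[6,-1,-12],1]
    - [[0,0,0],[9,-1,-18],1]
    - [[0,0,0],[11,-2,-24],1]
    - [[0,0,0],[13,-2,-30],1]

```text
clock: 8.85
position: [570.4, 96.5, 75.2]
ee_rot: [0.65, 0.277, -0.649, 0.282]
contact_force: [1.4, -0.6, 2.7]
gripper_width: 0.4
```

Request:
arm_command:
  increments:
    - [[0,0,0],[1,0,-5],1]
    - [[0,0,0],[2,0,-10],1]
    - [[0,0,0],[3,0,-14],1]
    - [[0,0,0],[3,0,-17],1]
    - [[0,0,0],[3,0,-17],1]

```text
clock: 9.35
position: [572.5, 96.3, 57.3]
ee_rot: [-0.649, -0.277, 0.65, -0.282]
contact_force: [0.6, -0.6, -0.1]
gripper_width: 0.0
```

Request:
arm_command:
  increments:
    - [[0,0,0],[0,0,-1],1]
    - [[0,0,0],[0,0,-2],1]
    - [[0,0,0],[0,0,-3],1]
    - [[0,0,0],[0,0,-3],1]
    - [[0,0,0],[0,0,-3],1]

```text
clock: 9.85
position: [572.6, 96.3, 56.2]
ee_rot: [-0.65, -0.277, 0.65, -0.282]
contact_force: [-2.3, -0.2, 10.3]
gripper_width: 0.1
```

Resistance rises to 10 N at z 56, so the lever is on its stop. I'll retreat upwards and clear.

Request:
arm_command:
  increments:
    - [[0,0,0],[0,0,15],1]
    - [[0,0,0],[0,0,50],1]
    - [[0,0,0],[0,0,95],1]
    - [[0,0,0],[-20,40,140],1]
    - [[0,0,0],[-50,80,170],1]

```text
clock: 10.35
position: [533.2, 162.1, 216.6]
ee_rot: [0.651, 0.276, -0.649, 0.281]
contact_force: [1.0, 0.7, -0.4]
gripper_width: 0.2
```

Request:
arm_command:
  increments:
    - [[0,0,0],[-45,45,0],1]
    - [[0,0,0],[-80,80,0],1]
    - [[0,0,0],[-115,115,0],1]
    - [[0,0,0],[-150,150,0],1]
    - [[0,0,0],[-180,180,0],1]

```text
clock: 10.85
position: [354.2, 339.5, 216.6]
ee_rot: [0.651, 0.276, -0.649, 0.281]
contact_force: [0.2, 0.1, -0.4]
gripper_width: -0.1
```

```bash
python3 - <<'E'
from h import *
c,im,P,b=ring('t2')
z=np.load('top0.npz')
A=lambda i:cv2.resize(i[130:238,275:387],None,fx=3.5,fy=3.5,interpolation=cv2.INTER_CUBIC)
cs,_=imaging.get_image('side'); S=cv2.resize(cs[180:280,275:425],None,fx=2.6,fy=2.6,interpolation=cv2.INTER_CUBIC)
a=A(im); out=np.zeros((600,784,3),np.uint8); out[:378,:392]=a; out[:378,392:]=A(z['im']); 
F=im[60:290,150:480]; F=cv2.resize(F,(300,209)); out[380:589,:300]=F; S=S[:218,:390]; out[380:380+S.shape[0],392:392+S.shape[1]]=S
cv2.imwrite('pics/fin.png',out)
# change outside the turntable
df=cv2.absdiff(im,z['im']).max(2); n,l,st,ce=cv2.connectedComponentsWithStats((df>45).astype(np.uint8))
print([st[i].tolist() for i in range(1,n) if st[i,4]>15])
E
```

```text
10.85 [354.2 339.5 216.6] tool a 54.47654242877776 [ 0.2  0.1 -0.4]
[[333, 147, 15, 18, 101], [299, 158, 17, 14, 83], [331, 165, 7, 9, 40], [311, 171, 10, 8, 43], [343, 180, 10, 6, 39], [289, 185, 27, 24, 265], [339, 198, 8, 8, 40], [321, 202, 7, 10, 43], [176, 240, 37, 44, 666], [249, 242, 169, 158, 7059], [111, 249, 58, 81, 2126], [160, 305, 189, 95, 6078], [64, 313, 138, 87, 5445], [36, 325, 25, 54, 507], [337, 383, 3, 17, 23], [3, 394, 20, 6, 73], [201, 394, 18, 6, 47]]
```

View pics/fin.png

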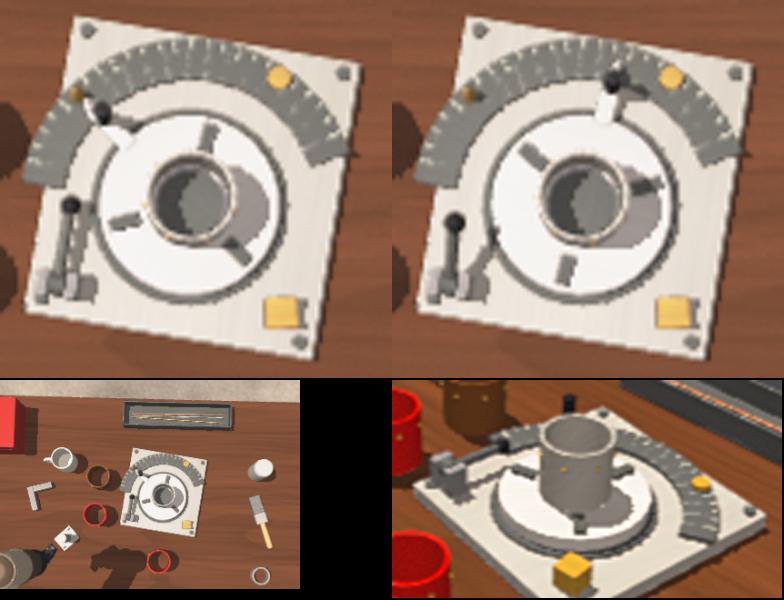

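The final picture shows the pointer at the pin (crop 85,100), the lock lever down, the tube seated, and the other things unmoved. Now a numeric check of the ring angle and the ball height.

```bash
python3 - <<'E'
from h import *
c=cam('top'); A=np.load('top0.npz'); B=np.load('t2.npz')
# polar samples of the lever (r 90..104,z 43) and of disc slots
def prof(im,r,z,t): 
    P=np.c_[o[0]+r*np.cos(t+th),o[1]+r*np.sin(t+th),np.full(len(t),z)]; uv=proj(c,P).astype(np.float32)
    return cv2.remap(im,uv[:,0].reshape(1,-1),uv[:,1].reshape(1,-1),cv2.INTER_LINEAR)[0].astype(float).mean(1)
t=np.arange(-np.pi,np.pi,.005); best=[]
a=sum(prof(A['im'],r,41,t) for r in (58,62,66,70)); b=sum(prof(B['im'],r,41,t) for r in (58,62,66,70))
am=np.where(a<650,1.,0)*(650-a); bm=np.where(b<650,1.,0)*(650-b)
cc=[(am*np.roll(bm,-k)).sum() for k in range(180,240)]; print('slot rotation',(180+np.argmax(cc))*.005)
# side: ball blob near predicted flat place
cs=cam('side'); im,_=imaging.get_image('side')
for al in (0,4,8): 
    r=np.radians(al); print('ball pred',al,proj(cs,[np.r_[o+Rm@[-95+75*np.cos(r),110],47+75*np.sin(r)]])[0].round(1))
g=im.max(2); sub=g[195:220,295:345]; m=(sub<45).astype(np.uint8); n,l,st,ce=cv2.connectedComponentsWithStats(m)
print([(st[i,4],(ce[i]+[295,195]).round(1).tolist(),st[i,:4].tolist()) for i in range(1,n) if st[i,4]>5])
P=cloud(c,B['d']); bb=(P[...,:2]-o)@Rm; k=np.hypot(bb[...,0]+20,bb[...,1]-110)<6; print('top depth z at ball',P[k][:,2].round(0))
k=np.hypot(bb[...,0],bb[...,1])<46; k&=(P[...,2]>100); print('tube rim z',np.median(P[k][:,2]),bb[k].mean(0))
E
```

```text
slot rotation 1.045
ball pred 0 [317.5 205.4]
ball pred 4 [317.4 204. ]
ball pred 8 [317.3 202.6]
[(np.int32(14), [317.9, 205.4], [21, 8, 4, 5])]
top depth z at ball [58. 54. 54. 57. 57. 55. 59. 56. 52. 54. 21. 22.]
tube rim z 114.69761611892875 [1.71687751 2.70065691]
```

Two angle checks differ by about 0.018 rad (the slot estimate is crude), so I'll take one parallax-free look with the wrist camera directly above the lever's line.

Request:
arm_command:
  increments:
    - [[0,0,0],[274,-302,0],1]
    - [[0,0,0],[274,-302,0],1]
    - [[0,0,0],[274,-302,0],1]
    - [[0,0,0],[274,-302,0],1]
    - [[0,0,0],[274,-302,0],1]

```text
clock: 11.5
position: [525.0, 150.4, 216.4]
ee_rot: [0.65, 0.277, -0.649, 0.282]
contact_force: [0.8, 0.7, 0.2]
gripper_width: 0.2
```

Request:
arm_command:
  increments:
    - [[0,0,0],[33,-36,0],1]
    - [[0,0,0],[66,-72,0],1]
    - [[0,0,0],[95,-104,-5],1]
    - [[0,0,0],[108,-118,-15],1]
    - [[0,0,0],[108,-118,-20],1]

```text
clock: 12.0
position: [633.3, 28.9, 193.9]
ee_rot: [-0.649, -0.276, 0.651, -0.28]
contact_force: [-0.5, -0.2, 0.0]
gripper_width: 0.0
```

Request:
arm_command:
  increments:
    - [[0,0,0],[0,0,0],1]
    - [[0,0,0],[0,0,0],1]
    - [[0,0,0],[0,0,0],1]
    - [[0,0,0],[0,0,0],1]
    - [[0,0,0],[0,0,0],1]

```text
clock: 12.5
position: [633.2, 29.8, 194.6]
ee_rot: [-0.649, -0.276, 0.651, -0.281]
contact_force: [-0.4, -0.4, 0.2]
gripper_width: 0.3
```

```bash
python3 - <<'E'
from h import *
s=readout.read_state(); c=cam('wrist'); im,d=imaging.get_image('wrist'); np.savez('w5.npz',im=im,d=d,r=c[2],e=c[3]); print(s['position'].round(1),c[3].round(1))
cv2.imwrite('pics/w5c.png',cv2.resize(im[100:260,220:400],None,fx=3.5,fy=3.5,interpolation=cv2.INTER_CUBIC))
W=lambda a,r,z:np.r_[o+Rm@(r*np.array([np.cos(a),np.sin(a)])),z]
print(proj(c,[W(.953,150,60),W(.953,150,26),W(.953,142,43),W(.953,125,43),W(.953,115,93),W(.953,100,43)]).round(1).tolist())
hsv=cv2.cvtColor(im,cv2.COLOR_BGR2HSV); m=((hsv[...,0]>12)&(hsv[...,0]<32)&(hsv[...,1]>140)&(hsv[...,2]>70)).astype(np.uint8)
n,l,st,ce=cv2.connectedComponentsWithStats(m); print([(st[i].tolist(),ce[i].round(1).tolist()) for i in range(1,n) if st[i,4]>80])
E
```

```text
[633.2  29.8 194.6] [686.4  86.4 337.1]
[[308.4, 107.7], [309.4, 107.7], [309.1, 116.2], [309.3, 133.9], [307.7, 150.9], [309.6, 158.6]]
[([487, 0, 125, 201, 1010], [547.5, 97.2]), ([151, 65, 23, 13, 87], [161.5, 71.6]), ([302, 98, 13, 13, 131], [308.3, 104.2]), ([430, 209, 19, 18, 279], [438.8, 217.8])]
```

View pics/w5c.png

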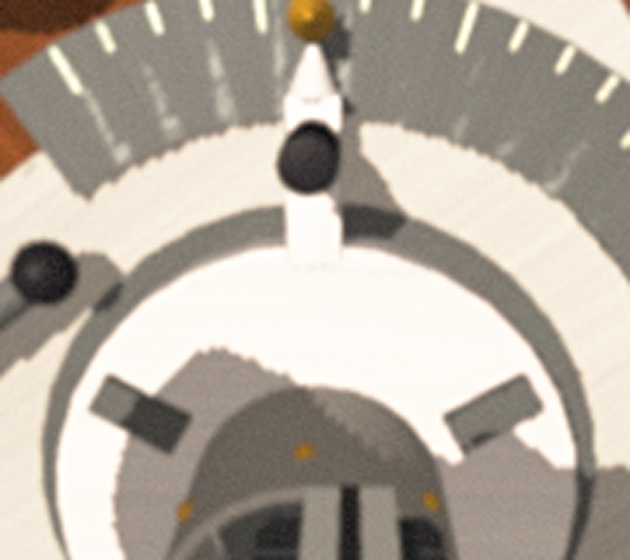

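Pin at crop (311,17), pointer tip (313,45) and lever middle (313,250) are in line. Once the slight lean is allowed for, the offset is about 0.5 mm. I'll retreat clear and hand in.

Request:
arm_command:
  increments:
    - [[0,0,0],[-5,5,35],1]
    - [[0,0,0],[-35,35,50],1]
    - [[0,0,0],[-70,70,50],1]
    - [[0,0,0],[-105,105,50],1]
    - [[0,0,0],[-140,140,50],1]

```text
clock: 13.05
position: [491.7, 170.8, 245.0]
ee_rot: [-0.65, -0.276, 0.65, -0.28]
contact_force: [0.7, 1.9, -0.5]
gripper_width: -0.0
```

Request:
arm_command:
  increments:
    - [[0,0,0],[-35,35,0],1]
    - [[0,0,0],[-60,60,0],1]
    - [[0,0,0],[-70,70,0],1]
    - [[0,0,0],[-70,70,0],1]
    - [[0,0,0],[-70,70,0],1]

```text
clock: 13.55
position: [421.6, 241.0, 245.3]
ee_rot: [-0.65, -0.276, 0.65, -0.281]
contact_force: [0.6, -0.7, 0.5]
gripper_width: 0.1
```

```bash
python3 - <<'E'
from h import *
s=readout.read_state(); print(s['clock'],s['position'],s['contact_force'],abs(s['joint_vel']).max()); print(arm.job_done())
E
```

```text
13.55 [421.5927512  240.97590532 245.30403351] [ 0.61100162 -0.66304767  0.54809257] 0.026061650196798094
the job is handed in; nothing more can be done
None
```

The job is handed in. With shut fingers I pushed the handle round until the pointer lined up with the slim pointed pin, then backed off. After that I pressed the lock ball down to its stop, where it resisted with about 10 N, and moved clear. It took about 13.5 s of the 48 s.

**Last checks:**
- **Pointer:** seen from above the lever's line after the lock was pressed, it is within about 0.5 mm of the pin.
- **Lock lever:** the ball sits where it should when flat, in both the side and top views.
- **Tube and other things:** the tube is still seated (rim at about 115 mm), and nothing else had visibly moved in the top view.
- **Robot:** it finished at a height of 245 mm with no contact force.

**One disagreement:** a rough check from the disc's slots in the top view put the ring about 0.02 rad further round, roughly 2.7 mm at the pin. I trusted the closer overhead view, which showed pointer and pin in line.

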